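# Load, set and run the strip reading station

### The arm

A 7-joint arm with a two-finger parallel gripper is mounted at the origin on a cart in front of the work surface, level with it; the furniture and walls round the work are solid. World frame = base frame: x ahead of the robot, y to its left, z up, the work surface at z = 0. Lengths are in m, angles in degrees, forces in N, time in s.
With the tool pointing down it reaches from about 0.35 to 0.775 m from the base axis. Payload 3.1 kg.
Tool frame: the origin (TCP) lies on the centre line of the jaws, within the pads' length; the fingertips stand 17 mm ahead of it and the grasp point (between the pads) lies 2 mm behind it (robot.tip_reach is the distance from the TCP to the fingertips, in m); z points along the fingers, y is the line along which they close (so a half turn about z gives the same grasp; the last joint's range is limited). The gripper opens to 85 mm and grips with 20 to 120 N. Pads are 22 mm wide; open, the fingers measure 114 mm over their backs; the gripper's body (76 mm by 85 mm) begins 54 mm behind the grasp point. The pads swing forward as they close: fully open they stand 13 mm farther back than shut.
Start: joints at [-65.529, 17.813, 0.802, 86.603, -0.252, 75.585, -1.558], TCP at [0.248, 0.491, 0.226] pointing down, gripper open.
Joint ranges: [-154.91, 154.91], [-16.99, 109.72], [-72.82, 74.43], [7.12, 147.25], [-82.49, 262.49], [11.32, 116.49], [-174.64, 174.64]. Speed limits (degrees/s): [159.86, 159.86, 180, 180, 180, 180, 180].

### API

Orientations are given as [roll, pitch, yaw] about the fixed x, y, z axes, in that order (R = Rz(yaw) Ry(pitch) Rx(roll)).
In Python, from station import robot, fingers, vision, workorder, recognise gives the robot as it stands. Calls block until the motion is done:
- robot.move_to(position, orientation): joint-space move of the TCP to a pose.
- robot.line_to(position, orientation=None, velocity=0.15, f_stop=None): straight line of the TCP; orientation=None keeps the orientation; velocity is the mean speed in m/s. With f_stop (N) it stops when the force on the tool has changed by that much, and returns True; else False.
- robot.move_j(angles): joint-space move.
- fingers.gripper_to(opening, force=None): opening from 0.0 (shut) to 1.0 (fully open); force is the grip in N (None keeps the last); returns when the fingers have stopped.
- robot.pause(seconds).
- robot.inverse_kinematics(position, orientation): joint angles nearest the present ones, or None.
- vision.grab_frame(name): name is "side" or "top"; returns the picture (400x640x3 uint8, red, green, blue); there is no depth.
- vision.calibration(name): a dict with "mtx" (3x3 intrinsics, pixels), "k1" (the pictures are not rectified: a ray, as slopes to the right and down, at radius r is drawn at 1 + k1 r^2 times it, then the intrinsics apply), "extrinsics" (4x4, takes a point from world to camera coordinates). Camera axes: x right, y up, looking along -z (the intrinsics and any distortion apply to the point x, -y, -z); pixel columns grow to the right and rows downward; lengths in m; the calibration is good to about 2 mm. A picture is of the moment at which its call begins. calibration takes no time and is no camera call.
A pose or a line that the arm cannot do raises robot.PlanningError and nothing moves.
- workorder.close_job(): hands the job in; it is judged then, once.
Trained networks look in the newest picture that a camera, given by its name, has taken for a name from the list of things; names that differ only in an ending like _2 or _b are one class to them, and where a whole thing is asked for, a point or a joint stands for the part that bears it (a point fixed in the world has none). Each returns a list of dicts, best first, with "p" (0 to 1); they miss things now and then, are a little off and sometimes report something else, mostly with a low value. They report only what shows in the picture. A call takes as long as a camera call.
- recognise(label, camera): "rect" ([centre column, centre row, width, height] in pixels, round what is visible of it).
Readings, each from a call of its own:
- robot.current_time_s(): time.
- robot.current_joint_positions(): joint angles.
- robot.current_dq(): joint speeds.
- robot.current_joint_torque(): joint torques, N m.
- robot.current_tool_pos(): TCP position.
- robot.current_eef_rot(): TCP orientation.
- robot.current_contact_force(): force on the tool from outside, world axes, zero at the start.
- robot.current_torque(): the same for the moment, N m.
- robot.current_finger_gap(): opening from 0.0 (shut) to 1.0 (fully open).
- robot.current_gripper_force(): force on a finger pad.
Only numpy, scipy, OpenCV 4.12 (cv2) and the standard library are available. Lean on these libraries where they do the work, as an engineer would, in place of code of your own. Each camera call takes 0.05 s, during which the arm holds its last target. There are 200 camera calls.

### The job

Lay every sample strip that is on the bench flat on the floor of the white carrier on the roller track, and roll the two thumbwheels of the control box by their knurled edges until the window shows 27 (left digit 2, right digit 7), each digit squarely in the window. Only then push the carrier along the rollers under the low gantry until it is fully home against the end stop, and last press the start key on top of the gantry fully down and let go. Leave the dropper bottle, the timer and the marker where they are.

Things in the scene. Friction and masses are not known exactly. Their poses are not given: they have to be found in the camera images.
- strip_1_c (a point): Centre of a sample strip: three white capped cups in a row, 12 x 40 x 9 mm (its own x, y, z), 15 g, solid like one small bar; it lies on the bench with its centre 4.5 mm up. Its own y axis is its length. Grip it across its 12 mm width. Three or four strips are present; an absent one reads None.
- strip_2_c (a point): Centre of a sample strip: three white capped cups in a row, 12 x 40 x 9 mm (its own x, y, z), 15 g, solid like one small bar; it lies on the bench with its centre 4.5 mm up. Its own y axis is its length. Grip it across its 12 mm width. Three or four strips are present; an absent one reads None.
- strip_3_c (a point): Centre of a sample strip: three white capped cups in a row, 12 x 40 x 9 mm (its own x, y, z), 15 g, solid like one small bar; it lies on the bench with its centre 4.5 mm up. Its own y axis is its length. Grip it across its 12 mm width. Three or four strips are present; an absent one reads None.
- strip_4_c (a point): Centre of a sample strip: three white capped cups in a row, 12 x 40 x 9 mm (its own x, y, z), 15 g, solid like one small bar; it lies on the bench with its centre 4.5 mm up. Its own y axis is its length. Grip it across its 12 mm width. Three or four strips are present; an absent one reads None.
- carrier: White open tray, 108 (its x) x 120 (its y, the travel) x 26 mm high, walls and floor 4 mm, 0.3 kg, loose on the rollers, 3 mm play each side. Origin: centre of its underside. Inside 100 x 112 mm: four strips fit two by two, each lying along its x. It stays where left, but 1 N rolls it. Push the outside of its +y wall; it goes home in its -y direction.
- station: Fixed track, base 144 (x) x 330 (y) mm; origin: centre of its underside. Free rollers along x, tops 25 mm up; side rails inside x = -57 and 57, tops 39 mm up. White gantry over y = -152 to -75: underside 60 mm, top 76 mm up. End stop face at y = -152: carrier home has its origin at y = -92, its +y wall's outside at y = -32, 43 mm clear of the gantry. Track end y = 165 is open.
- control_box: Fixed grey box 116 (x) x 126 (y) x 60 mm, origin at the centre of its underside; -x is its front. Two black knurled thumbwheels, 80 mm diameter, 20 mm wide, stand out of its top at y = 34 mm (tens, left) and -34 mm (units, right), axes along y, 45 mm up. Between them is the window (frame 75 mm high) with two number drums, each turning with the wheel beside it.
- wheel_tens_crown (a point): Fixed point: the highest point of the left (tens) thumbwheel's edge, mid-width, 85 mm above the bench; axes as the control box. Press lightly on the edge there (3 to 10 N) and drag along the box's x.
- wheel_units_crown (a point): The same point of the right (units) thumbwheel.
- wheel_tens (a joint): Angle of the tens wheel, rad: digit n (0 to 9) is squarely in the window at n x 0.628. It grows when the wheel's top moves along the box's +x (away from the robot), 25 mm of edge per digit. No detents: it stays where left (friction 0.03 N m, 0.75 N at the edge; the rim is grippy rubber). Stops just below 0 and just above 9.
- wheel_units (a joint): The same for the units wheel.
- start_key_top (a point): Centre of the top of the black round start key (26 mm diameter) on top of the gantry, on its side towards the robot. It is sprung: pressed downwards, fully down takes 4 N and 6 mm.
- start_key (a joint): Travel of the start key: 0 released, 0.006 m fully down.
- stand_arm_tip (a point): Obstacle, not handled: tip of the nearest arm of the fixed cream pipette stand behind the track. Its four arms reach out 105 mm from its post, 205 to 265 mm above the bench: keep gripper and wrist on the robot's side of this point, above all when moving between carrier and control box.
- dropper_c (a point): Centre (half-way up) of the amber dropper bottle, 35 mm diameter, 72 mm high. A bystander.
- timer_c (a point): Centre of the white bench timer, 46 x 68 x 52 mm. A bystander.
- marker_c (a point): Centre of the blue and white felt marker lying on the bench, 130 mm long (its y), 14 mm thick. A bystander.

How it is judged (in metres and radians):
On the way, in this order (a step that is already met when the one before it is completed fails the run):
1. all strips present lie in the carrier and the wheels show 27 (x of strip_1_c in the frame of carrier between -0.049 and 0.049 m and y of strip_1_c in the frame of carrier between -0.055 and 0.055 m and z of strip_1_c in the frame of carrier between 0 and 0.016 m and x of strip_2_c in the frame of carrier between -0.049 and 0.049 m and y of strip_2_c in the frame of carrier between -0.055 and 0.055 m and z of strip_2_c in the frame of carrier between 0 and 0.016 m and x of strip_3_c in the frame of carrier between -0.049 and 0.049 m and y of strip_3_c in the frame of carrier between -0.055 and 0.055 m and z of strip_3_c in the frame of carrier between 0 and 0.016 m and x of strip_4_c in the frame of carrier between -0.049 and 0.049 m and y of strip_4_c in the frame of carrier between -0.055 and 0.055 m and z of strip_4_c in the frame of carrier between 0 and 0.016 m and value of joint wheel_tens between 1.0966 and 1.4166 rad and value of joint wheel_units between 4.2381 and 4.5581 rad), for 0.2 s.
2. the loaded carrier is home against the end stop under the gantry (x of strip_1_c in the frame of carrier between -0.049 and 0.049 m and y of strip_1_c in the frame of carrier between -0.055 and 0.055 m and z of strip_1_c in the frame of carrier between 0 and 0.016 m and x of strip_2_c in the frame of carrier between -0.049 and 0.049 m and y of strip_2_c in the frame of carrier between -0.055 and 0.055 m and z of strip_2_c in the frame of carrier between 0 and 0.016 m and x of strip_3_c in the frame of carrier between -0.049 and 0.049 m and y of strip_3_c in the frame of carrier between -0.055 and 0.055 m and z of strip_3_c in the frame of carrier between 0 and 0.016 m and x of strip_4_c in the frame of carrier between -0.049 and 0.049 m and y of strip_4_c in the frame of carrier between -0.055 and 0.055 m and z of strip_4_c in the frame of carrier between 0 and 0.016 m and y of carrier in the frame of station below -0.086 m and angle between carrier's own z axis and vertical below 0.05 rad), for 0.2 s.
3. the start key is pressed (value of joint start_key above 0.004 m), for 0.05 s.
At the end, for the whole second after the job is handed in: Every strip present lies flat on the carrier's floor (centre inside the walls, under 16 mm above the carrier's underside); the wheels show 2 and 7, each within 0.16 rad; the carrier is within 6 mm of the end stop and at rest; the start key was pressed 4 mm or more and is released (all of step 2 and value of joint wheel_tens between 1.0966 and 1.4166 rad and value of joint wheel_units between 4.2381 and 4.5581 rad and linear speed of carrier below 0.02 m/s and value of joint start_key below 0.002 m); the robot touches nothing.
It fails at once if the amber dropper bottle is moved more than 3 cm (distance of dropper_c from where it was at the start of the episode above 0.03 m).
It fails at once if the bench timer is moved more than 3 cm (distance of timer_c from where it was at the start of the episode above 0.03 m).
It fails at once if the felt marker is moved more than 3 cm (distance of marker_c from where it was at the start of the episode above 0.03 m).
Of strip_1, strip_2, strip_3, strip_4 only 3 to 4 are there at a start; the rules pass over those that are not, and their reading is None.
At some moment in a run one of strip_1, strip_2, strip_3, strip_4 may be knocked a few centimetres aside while the robot is not near it.
Once in a run the grip may slacken for a moment while it holds something.
It also fails if it takes over 192 s, if anything falls off the work surface, if the arm or the gripper's body presses on something with over 40 N, if the wrist force passes 120 N, or if a joint passes its speed limit or range.

## Working session

There is one attempt and no reset: what is moved stays moved. The work goes in short steps, each a Python script; the robot and the scene stay as the last script left them, time stands still between calls to the robot, and variables do not carry over. Pictures are saved under pics/ and viewed, at most 14 in all, crops included, and the job is handed in when it is done.

```bash
ls; mkdir -p pics; cat > h.py <<'E'
import numpy as np, cv2
from station import robot, fingers, vision, workorder, recognise
def snap(cam,name=None):
    im=vision.grab_frame(cam)
    if name: cv2.imwrite(f'pics/{name}.png',im[:,:,::-1])
    return im
def proj(p,cam):
    c=vision.calibration(cam); E=np.array(c['extrinsics']); K=np.array(c['mtx'])
    q=(E@np.append(p,1))[:3]; s=np.array([q[0],-q[1]])/-q[2]
    s=s*(1+c['k1']*(s@s)); return (K@np.append(s,1))[:2]
def unproj(uv,z,cam):
    c=vision.calibration(cam); E=np.array(c['extrinsics']); K=np.array(c['mtx'])
    d=(np.linalg.inv(K)@np.array([uv[0],uv[1],1.]))[:2]; s=d.copy()
    for _ in range(30): s=d/(1+c['k1']*(s@s))
    R=E[:3,:3]; o=-R.T@E[:3,3]; r=R.T@np.array([s[0],-s[1],-1])
    return o+r*(z-o[2])/r[2]
E
python3 - <<'E'
from h import *
for cam in('top','side'):
    snap(cam,cam+'0')
    c=vision.calibration(cam);E=np.array(c['extrinsics']);print(cam,c['mtx'],c['k1'],-E[:3,:3].T@E[:3,3],E[:3,:3].round(3).tolist())
    for l in('strip_1_c','carrier','station','control_box','wheel_tens','start_key','dropper_c','timer_c','marker_c'):
        print(l,[(np.round(d['rect'],1).tolist(),round(d['p'],2)) for d in recognise(l,cam)][:6])
print(robot.current_time_s(),robot.current_eef_rot())
E
```

```text
pics
top [[448.72878693   0.         319.44893703]
 [  0.         448.72878693 197.08929741]
 [  0.           0.           1.        ]] -0.11084087441798557 [0.39099501 0.20013332 1.16348349] [[0.005, -1.0, 0.003], [0.999, 0.005, 0.036], [-0.036, 0.003, 0.999]]
strip_1_c [([321.5, 219.3, 0.2, 14.3], 0.64)]
carrier [([261.1, 169.9, 47.5, 47.3], 0.95)]
station [([285.8, 173.4, 136.1, 69.4], 0.62)]
control_box [([398.1, 150.3, 54.1, 51.7], 0.92)]
wheel_tens [([389.9, 147.4, 15.0, 35.4], 0.77), ([276.8, 213.5, 11.4, 10.4], 0.21)]
start_key []
dropper_c [([369.9, 199.2, 18.5, 16.3], 0.69)]
timer_c [([205.4, 217.4, 33.8, 27.0], 0.72), ([387.9, 148.0, 17.9, 28.4], 0.68)]
marker_c [([388.9, 149.4, 17.6, 31.2], 0.66), ([296.9, 250.8, 51.9, 23.4], 0.47)]
side [[390.47436092   0.         321.15259475]
 [  0.         390.47436092 201.80967866]
 [  0.           0.           1.        ]] -0.00678456118945695 [0.30787489 0.91811816 0.59617914] [[-0.987, -0.164, -0.006], [0.085, -0.54, 0.837], [-0.14, 0.825, 0.547]]
strip_1_c [([343.2, 242.4, 19.3, 8.8], 0.46)]
carrier [([273.4, 271.6, 70.0, 53.1], 0.79), ([324.3, 342.4, 37.8, 52.8], 0.54)]
station [([275.9, 263.8, 108.5, 133.5], 0.89)]
control_box [([286.6, 183.2, 54.2, 47.8], 0.94)]
wheel_tens [([287.0, 180.6, 26.3, 12.7], 0.61)]
start_key []
dropper_c [([329.6, 200.4, 14.5, 29.7], 0.67)]
timer_c [([326.6, 343.1, 36.1, 50.6], 0.64)]
marker_c [([375.9, 262.2, 23.3, 43.1], 0.51)]
1.0 [1.79999111e+02 1.73706808e-03 1.53140717e+02]
```

```bash
python3 - <<'E'
import cv2
a=cv2.imread('pics/top0.png');cv2.imwrite('pics/top0c.png',cv2.resize(a[100:300,180:440],(780,600),interpolation=cv2.INTER_CUBIC))
a=cv2.imread('pics/side0.png');cv2.imwrite('pics/side0c.png',cv2.resize(a[140:380,200:520],(800,600),interpolation=cv2.INTER_CUBIC))
E
```

```text
(no output)
```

View pics/top0c.png

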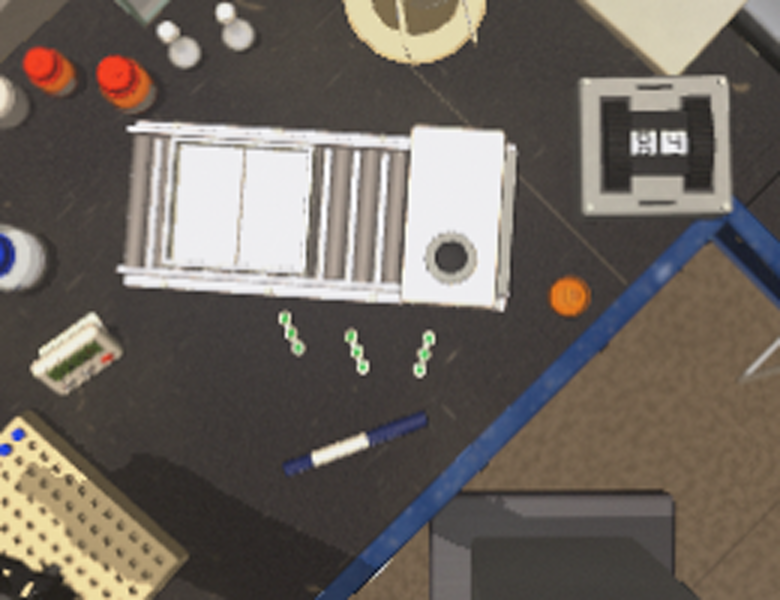

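View pics/side0c.png

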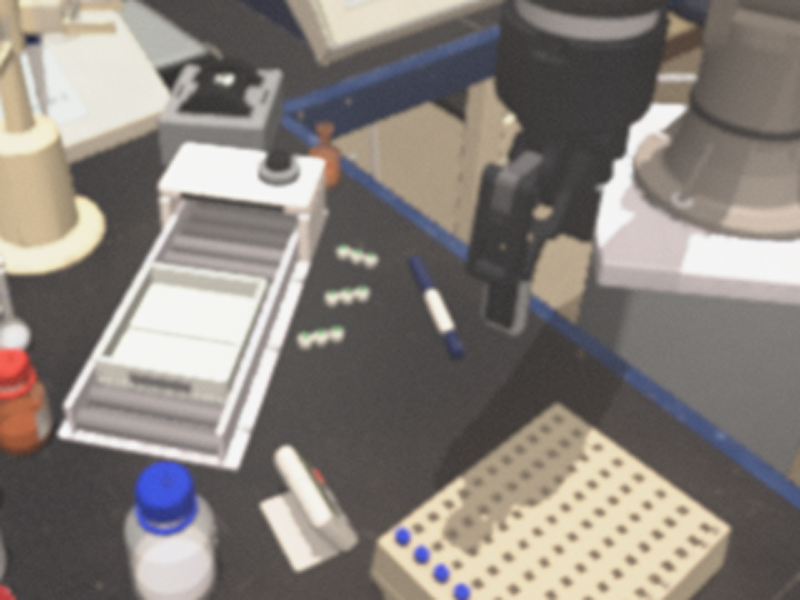

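```bash
python3 - <<'E'
from h import *
acc={}
for cam in('top','side'):
    acc[cam]=np.mean([snap(cam).astype(float) for _ in range(6)],0).astype(np.uint8)[:,:,::-1]
t=cv2.resize(acc['top'][130:168,380:416],(400,422),interpolation=cv2.INTER_CUBIC)
s=cv2.resize(acc['side'][162:200,268:304],(400,422),interpolation=cv2.INTER_CUBIC)
cv2.imwrite('pics/box.png',np.hstack([t,s]))
a=acc['top'];cv2.imwrite('pics/stn.png',cv2.resize(a[134:206,216:358],None,fx=5.6,fy=5.6,interpolation=cv2.INTER_CUBIC))
hsv=cv2.cvtColor(a,cv2.COLOR_BGR2HSV)
m=cv2.inRange(hsv,(40,70,60),(85,255,255))
n,l,st,ce=cv2.connectedComponentsWithStats(m)
for i in range(1,n):print(st[i].tolist(),ce[i].round(1))
print(proj(robot.current_tool_pos(),'top'),proj(robot.current_tool_pos(),'side'))
E
```

```text
[332, 20, 23, 23, 212] [343.   30.9]
[274, 205, 2, 3, 6] [274.5 206. ]
[276, 210, 2, 2, 4] [276.5 210.5]
[296, 211, 2, 3, 5] [296.4 211.8]
[322, 212, 2, 2, 4] [322.5 212.5]
[278, 215, 2, 2, 3] [278.7 215.3]
[298, 216, 2, 3, 5] [298.4 217.2]
[320, 217, 3, 3, 5] [321. 218.]
[300, 221, 2, 2, 3] [300.3 221.7]
[319, 222, 2, 2, 3] [319.3 222.7]
[198, 225, 1, 1, 1] [198. 225.]
[10, 370, 1, 1, 1] [ 10. 370.]
[10, 373, 1, 1, 1] [ 10. 373.]
[179.95349164 280.16312004] [414.36791674 261.61982268]
```

View pics/box.png

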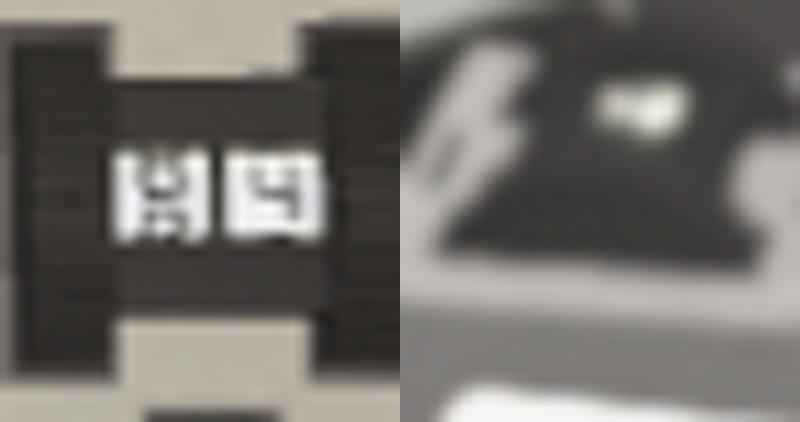

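View pics/stn.png

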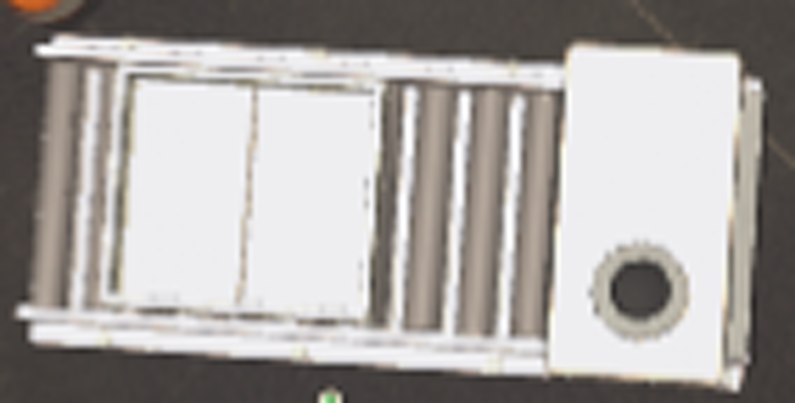

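```bash
python3 - <<'E'
from h import *
S=lambda u,v:((u+.5)/5.6-.5+216,(v+.5)/5.6-.5+134)
T=lambda u,v:((u+.5)/3-.5+180,(v+.5)/3-.5+100)
def show(n,P,z):
    W=np.array([unproj(p,z,'top')[:2] for p in P]);print(n,W.round(4).tolist(),W.mean(0).round(4));return W
G=show('gantry',[S(568,45),S(740,55),S(722,384),S(548,374)],.076)
e=[G[0]-G[3],G[1]-G[2],];print('xaxis yaw',[np.degrees(np.arctan2(d[1],d[0])) for d in e],[np.linalg.norm(d) for d in e])
e=[G[0]-G[1],G[3]-G[2]];print('yaxis',[np.degrees(np.arctan2(-d[0],d[1])) for d in e],[np.linalg.norm(d) for d in e])
show('key',[S(640,289)],.086)
show('carrier line',[S(255,85),S(241,303)],.029)
show('carrier rim inner R',[S(383,85),S(370,320)],.051)
show('carrier rim outer L',[S(115,68),S(100,300)],.051)
B=show('box',[T(582,78),T(728,75),T(732,214),T(583,215)],.06)
for d in(B[0]-B[3],B[1]-B[2]):print('x',np.degrees(np.arctan2(d[1],d[0])),np.linalg.norm(d))
for d in(B[0]-B[1],B[3]-B[2]):print('y',np.degrees(np.arctan2(-d[0],d[1])),np.linalg.norm(d))
for n,P in dict(A=[(274.5,206),(276.5,210.5),(278.7,215.3)],B=[(296.4,211.8),(298.4,217.2),(300.3,221.7)],C=[(322.5,212.5),(321,218),(319.3,222.7)]).items():
    W=show(n,P,.009);d=W[0]-W[2];print(np.degrees(np.arctan2(d[1],d[0])))
show('arms',[T(400,55)],.2)
show('marker ends',[T(285,468),T(427,418)],.007)
for p in [(.55,.1,.1),(.5,.25,.1)]:
  for yaw in(0,90,-90,180): 
    q=robot.inverse_kinematics(p,[180,0,yaw]);print(p,yaw,None if q is None else np.round(q).tolist())
E
```

```text
gantry [[0.5657, 0.2039], [0.5618, 0.129], [0.4183, 0.1365], [0.4223, 0.2119]] [0.492  0.1703]
xaxis yaw [np.float64(-3.177445934621468), np.float64(-3.0251527990560856)] [np.float64(0.14365718344675493), np.float64(0.14366044347888138)]
yaxis [np.float64(-3.022696665368752), np.float64(-3.0255690606193717)] [np.float64(0.07509522456103175), np.float64(0.07547706722900462)]
key [[0.4587, 0.1725]] [0.4587 0.1725]
carrier line [[0.5545, 0.3464], [0.4551, 0.3516]] [0.5048 0.349 ]
carrier rim inner R [[0.5515, 0.2864], [0.4466, 0.2913]] [0.499  0.2888]
carrier rim outer L [[0.5589, 0.4065], [0.455, 0.4118]] [0.5069 0.4091]
box [[0.6093, 0.0633], [0.6132, -0.0589], [0.497, -0.0612], [0.4952, 0.0628]] [0.5537 0.0015]
x 0.25944893102911754 0.11404079642594649
x 1.1068111924813393 0.11628243830677311
y 1.8437226259105841 0.1223209024490479
y 0.7921785505749511 0.1239991727643664
A [[0.4092, 0.3129], [0.3977, 0.3076], [0.3854, 0.3019]] [0.3974 0.3074]
24.750532509738974
B [[0.3946, 0.2563], [0.3808, 0.2511], [0.3692, 0.2462]] [0.3815 0.2512]
21.84616743752659
C [[0.3931, 0.1892], [0.379, 0.193], [0.3669, 0.1973]] [0.3797 0.1932]
-17.16886735614982
arms [[0.5975, 0.2125]] [0.5975 0.2125]
marker ends [[0.2814, 0.3118], [0.325, 0.1902]] [0.3032 0.251 ]
(0.55, 0.1, 0.1) 0 [-38.0, 28.0, 35.0, 97.0, -18.0, 62.0, -87.0]
(0.55, 0.1, 0.1) 90 [-35.0, 27.0, 31.0, 96.0, -15.0, 61.0, 1.0]
(0.55, 0.1, 0.1) -90 [-14.0, 25.0, 2.0, 96.0, -1.0, 60.0, 169.0]
(0.55, 0.1, 0.1) 180 [-25.0, 25.0, 17.0, 96.0, -8.0, 60.0, 85.0]
(0.5, 0.25, 0.1) 0 [-52.0, 27.0, 33.0, 96.0, -16.0, 61.0, -104.0]
(0.5, 0.25, 0.1) 90 [-43.0, 25.0, 20.0, 96.0, -10.0, 60.0, -20.0]
(0.5, 0.25, 0.1) -90 [-23.0, 25.0, -7.0, 95.0, 3.0, 60.0, 149.0]
(0.5, 0.25, 0.1) 180 [-34.0, 25.0, 8.0, 96.0, -4.0, 60.0, 65.0]
```

```bash
cat >> h.py <<'E'
from scipy.cluster.hierarchy import fcluster, linkage
HOME=[-65.529,17.813,.802,86.603,-.252,75.585,-1.558]
YS=-3.05; CAR=np.array([.505,.349])
Rz=lambda a:np.array([[np.cos(np.radians(a)),-np.sin(np.radians(a))],[np.sin(np.radians(a)),np.cos(np.radians(a))]])
def caps(z=.009,n=3):
    a=np.mean([snap('top').astype(float) for _ in range(n)],0).astype(np.uint8)
    m=cv2.inRange(cv2.cvtColor(a,cv2.COLOR_RGB2HSV),(40,70,60),(85,255,255))
    k,l,st,ce=cv2.connectedComponentsWithStats(m)
    P=np.array([unproj(ce[i],z,'top')[:2] for i in range(1,k) if 2<=st[i][4]<=14])
    lab=fcluster(linkage(P,'single'),.022,'distance') if len(P)>1 else [1]*len(P)
    out=[]
    for j in sorted(set(lab)):
        Q=P[np.array(lab)==j]
        if len(Q)<2: continue
        d=Q[np.argmax(Q[:,0])]-Q[np.argmin(Q[:,0])]
        out.append((Q.mean(0),np.degrees(np.arctan2(d[1],d[0])),len(Q)))
    return out
def pick(c,phi):
    yaw=180+phi; o=[180,0,yaw-360 if yaw>180 else yaw]
    fingers.gripper_to(.42,30)
    robot.move_to([*c,.10],o); robot.line_to([*c,.0205],velocity=.12,f_stop=8)
    fingers.gripper_to(0,40); robot.line_to([*c,.11],velocity=.2)
    g=robot.current_finger_gap(); print('gap',g,'t',robot.current_time_s()); return g
def place(lx,ly):
    p=CAR+Rz(YS)@[lx,ly]; o=[180,0,180+YS]
    robot.move_to([*p,.12],o); print('gap',robot.current_finger_gap())
    print('stop',robot.line_to([*p,.0505],velocity=.1,f_stop=6),robot.current_tool_pos()[2])
    fingers.gripper_to(.235); robot.line_to([*p,.12],velocity=.2)
E
python3 - <<'E'
from h import *
print(robot.tip_reach)
s=caps();print(s)
s=[x for x in s if x[0][0]<.44]; A=max(s,key=lambda x:x[0][1])
if pick(A[0],A[1])>.08:
    place(.025,.027)
robot.move_j(HOME);print(caps(),robot.current_time_s());snap('top','p1')
E
```

```text
0.017
[(array([0.3796924 , 0.19313819]), np.float64(-17.051418446027782), 3), (array([0.39740993, 0.30747172]), np.float64(24.503474477565394), 3), (array([0.38155649, 0.2511737 ]), np.float64(22.079323712646325), 3)]
gap 8.913613286786329e-05 t 5.3417
[(array([0.3796924 , 0.19313819]), np.float64(-17.051418446027782), 3), (array([0.3972686 , 0.30718439]), np.float64(25.79095724730651), 3), (array([0.38155649, 0.2511737 ]), np.float64(22.079323712646325), 3)] 6.7083
```

```bash
python3 - <<'E'
from h import *
s=[x for x in caps(n=1) if x[0][0]<.44]; c,phi,_=max(s,key=lambda x:x[0][1])
o=[180,0,phi-180]
fingers.gripper_to(.42,30)
robot.move_to([*c,.10],o); print(robot.current_tool_pos(),robot.current_contact_force())
print(robot.line_to([*c,.0205],velocity=.12,f_stop=12),robot.current_tool_pos(),robot.current_contact_force(),robot.current_finger_gap())
snap('side','p2'); a=cv2.imread('pics/p2.png');cv2.imwrite('pics/p2c.png',cv2.resize(a[170:290,270:430],(800,600),interpolation=cv2.INTER_CUBIC))
E
```

```text
[0.39710634 0.30844389 0.10046244] [-0.68207837  1.15735984 -0.68359272]
False [0.39773126 0.30790857 0.02110999] [-0.20280469 -0.12600439  0.88499921] 0.4166035850563135
```

View pics/p2c.png

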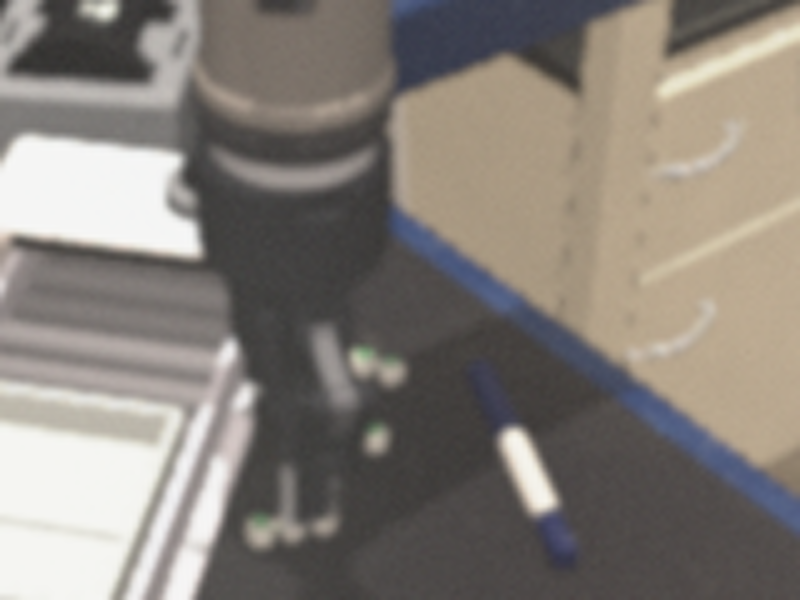

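```bash
python3 - <<'E'
from h import *
fingers.gripper_to(0,40); print(robot.current_finger_gap(),robot.current_gripper_force(),robot.current_tool_pos(),robot.current_contact_force())
fingers.gripper_to(.42);p=np.array(robot.current_tool_pos());
print(robot.line_to([*p[:2],.0155],velocity=.05,f_stop=5),robot.current_tool_pos())
fingers.gripper_to(0,40);print(robot.current_finger_gap(),robot.current_gripper_force(),robot.current_tool_pos(),robot.current_contact_force())
E
```

```text
-0.003858098496044583 0.0 [0.39736041 0.30722749 0.02066493] [-0.38362415  0.11113164 -0.11429683]
False [0.39677952 0.30684247 0.0149721 ]
0.0050551653714401455 0.0 [0.39728251 0.3072608  0.01557715] [-0.19773914 -0.35245129  0.59419323]
```

```bash
python3 - <<'E'
from h import *
im=snap('side');a=im[:,:,::-1];b=snap('top')[:,:,::-1]
A=cv2.resize(a[240:290,300:360],(400,333),interpolation=cv2.INTER_CUBIC);B=cv2.resize(b[190:240,250:310],(400,333),interpolation=cv2.INTER_CUBIC)
cv2.imwrite('pics/p3.png',np.hstack([A,B]))
t=np.array(robot.current_tool_pos());print([(proj(t-[0,0,d],'side')-[300,240])*6.67 for d in(0,.017)],(proj([*t[:2],.009],'side')-[300,240])*6.67, robot.current_eef_rot())
E
```

```text
[array([188.04626398, 208.4508743 ]), array([187.8274792 , 247.25613439])] [187.96126267 223.53047982] [ 1.79998803e+02  7.54096357e-03 -1.54205669e+02]
```

View pics/p3.png

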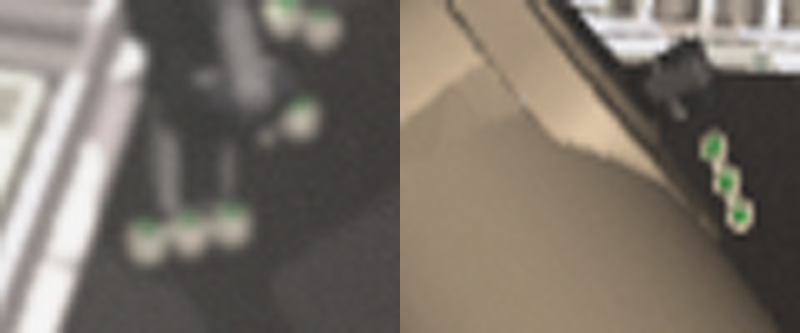

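```bash
python3 - <<'E'
from h import *
for p in[(322.5,274.2),(328.5,273.3),(334.8,271.5)]:print(unproj(p,.009,'side'))
p=np.array(robot.current_tool_pos())
print(robot.line_to([*p[:2],.000],velocity=.02,f_stop=3),robot.current_tool_pos(),robot.current_contact_force())
E
```

```text
[0.40895137 0.31122428 0.009     ]
[0.39666867 0.30647576 0.009     ]
[0.38405826 0.29884177 0.009     ]
True [0.39718061 0.307146   0.00424183] [0.09382445 1.07248803 3.8680307 ]
```

```bash
python3 - <<'E'
from h import *
print(robot.current_tool_pos(),robot.current_finger_gap(),robot.current_contact_force(),robot.current_joint_positions())
a=snap('side')[:,:,::-1]
A=cv2.resize(a[235:290,295:361],(800,667),interpolation=cv2.INTER_CUBIC)
cv2.imwrite('pics/p4.png',A[:600])
E
```

```text
[0.39718061 0.307146   0.00424183] -0.004049479616183569 [0.09382445 1.07248803 3.8680307 ] [-39.81437102  26.37688852   0.1941749  109.38402438  -0.12261566
  44.26752997  76.23684779]
```

View pics/p4.png

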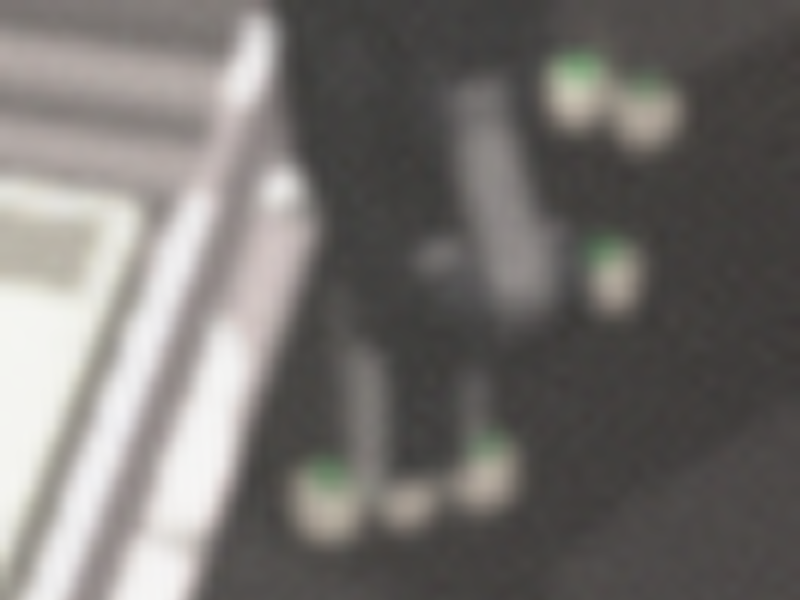

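```bash
python3 - <<'E'
from h import *
p=np.array(robot.current_tool_pos())
robot.line_to([*p[:2],.04]);robot.line_to([.385,.279,.03])
print(robot.line_to([.385,.279,-.02],velocity=.03,f_stop=3),robot.current_tool_pos(),robot.current_contact_force())
robot.line_to([.385,.279,.05]);print(robot.current_time_s(),robot.current_contact_force())
robot.move_j(HOME);print(caps())
E
```

```text
True [ 0.38492711  0.27891013 -0.00497105] [-1.37927185 -0.94430668  3.33113993]
14.0 [-0.44337489 -0.14292566 -0.56492381]
[(array([0.3796924 , 0.19313819]), np.float64(-17.051418446027782), 3), (array([0.39726628, 0.30761388]), np.float64(23.280377106981824), 3), (array([0.38155649, 0.2511737 ]), np.float64(22.079323712646325), 3)]
```

```bash
sed -i 's/\*c,.0205/*c,-.0028/; s/\*p,.0505/*p,.0272/; s/\*c,.10\]/*c,.06]/; s/\*c,.11\]/*c,.09]/; s/\*p,.12\]/*p,.09]/g' h.py
python3 - <<'E'
from h import *
s=[x for x in caps() if x[0][0]<.44]; A=max(s,key=lambda x:x[0][1])
if pick(A[0],A[1])>.08:
    place(.025,.027)
robot.move_j(HOME);print(caps(),robot.current_time_s());snap('top','p5')
E
```

```text
gap 0.12113667865599717 t 18.8167
gap 0.1222954814110633
stop True 0.02735460634916448
[(array([0.53237748, 0.37846877]), np.float64(-1.968139204646993), 3), (array([0.37799303, 0.13997868]), np.float64(-14.183689528858746), 3), (array([0.38155649, 0.2511737 ]), np.float64(22.079323712646325), 3)] 22.2333
```

```bash
python3 - <<'E'
from h import *
for ly,lx in((.027,-.025),(-.027,.025)):
    s=[x for x in caps() if x[0][0]<.44]; print(s); A=max(s,key=lambda x:x[0][1])
    if pick(A[0],A[1])<.08: break
    snap('top','p6'); place(lx,ly)
    robot.move_j(HOME)
print(caps(),robot.current_time_s());snap('top','p7')
a=cv2.imread('pics/p6.png');b=cv2.imread('pics/p7.png')
cv2.imwrite('pics/p8.png',np.hstack([cv2.resize(a[130:370,130:400],(400,356)),cv2.resize(b[140:210,220:300],(400,350),interpolation=cv2.INTER_CUBIC)[:356] if 0 else cv2.resize(b[140:210,220:300],(400,356),interpolation=cv2.INTER_CUBIC)]))
E
```

```text
[(array([0.37799303, 0.13997868]), np.float64(-14.183689528858746), 3), (array([0.38155649, 0.2511737 ]), np.float64(22.079323712646325), 3)]
gap 0.12265542059506042 t 25.6083
gap 0.12024445798455269
stop True 0.02728112458706431
[(array([0.37799303, 0.13997868]), np.float64(-14.183689528858746), 3)]
gap 0.12098084405440118 t 32.4167
gap 0.12189313476888042
stop True 0.02719629205933472
[(array([0.52983728, 0.32229165]), np.float64(-2.055134466325474), 3), (array([0.53230354, 0.37948052]), np.float64(-1.9020219986403513), 3), (array([0.48179546, 0.38060953]), np.float64(-0.8756375892520353), 3)] 36.2417
```

View pics/p8.png

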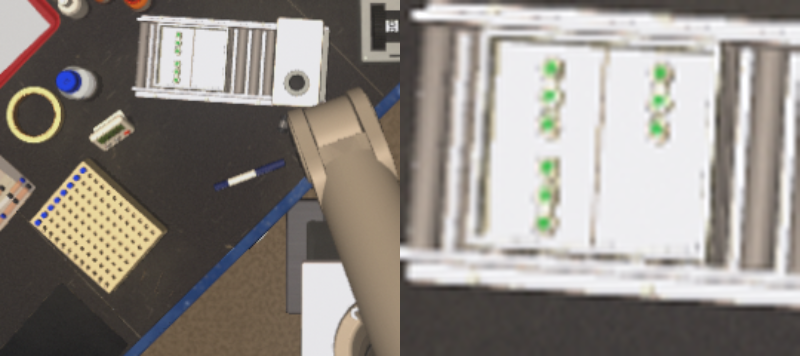

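```bash
cat >> h.py <<'E'
BOX=np.array([.554,.0015]); YB=.9
def stroke(w,d,v=.05,press=.0006):
    """roll wheel w ('t'/'u') by edge distance d (m, + = digit grows)"""
    ly=.034 if w=='t' else -.034
    P=lambda lx,z:[*(BOX+Rz(YB)@[lx,ly]),z]
    o=[180,0,90+YB]
    robot.line_to(P(-d/2,.092),o,velocity=.15)
    hit=robot.line_to(P(-d/2,.070),velocity=.02,f_stop=4)
    z=robot.current_tool_pos()[2]; f0=robot.current_contact_force()
    robot.line_to(P(d/2,z-press),velocity=v); f1=robot.current_contact_force()
    robot.line_to(P(d/2,.092),velocity=.1)
    print(w,d,hit,'z',round(z,4),'f',np.round(f0,1),np.round(f1,1),'t',robot.current_time_s())
def boxpic(name,n=12):
    t=np.mean([snap('top').astype(float) for _ in range(n)],0).astype(np.uint8)[:,:,::-1]
    cv2.imwrite(f'pics/{name}.png',cv2.resize(t[138:158,388:411],(690,600),interpolation=cv2.INTER_CUBIC))
E
python3 - <<'E'
from h import *
boxpic('b0')
fingers.gripper_to(0,40)
robot.move_to([.38,.25,.2],[180,0,120]); robot.move_to([.42,.0,.14],[180,0,90+YB]); robot.move_to([.53,-.032,.11],[180,0,90+YB])
stroke('u',.022)
robot.line_to([.42,-.03,.14],velocity=.3); robot.move_j([-10,17.8,.8,100,0,75,0]) if 0 else None
print(robot.current_joint_positions(),robot.current_time_s())
boxpic('b1',6)
E
```

```text
u 0.022 True z 0.0794 f [-1.   0.9  6. ] [2.6 0.9 5.9] t 41.7417
[-31.31603595   7.67487683  36.5377784  113.92663276  -5.31240231
  60.04293626   8.57463287] 42.4
```

View pics/b0.png

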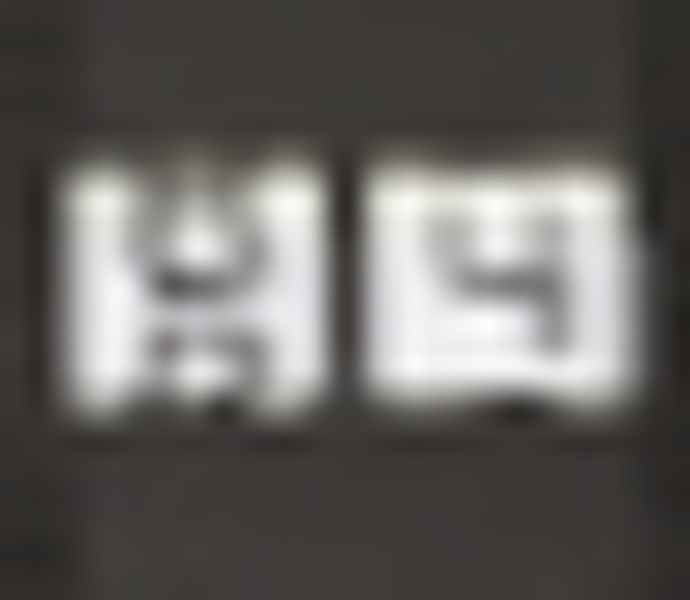

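View pics/b1.png

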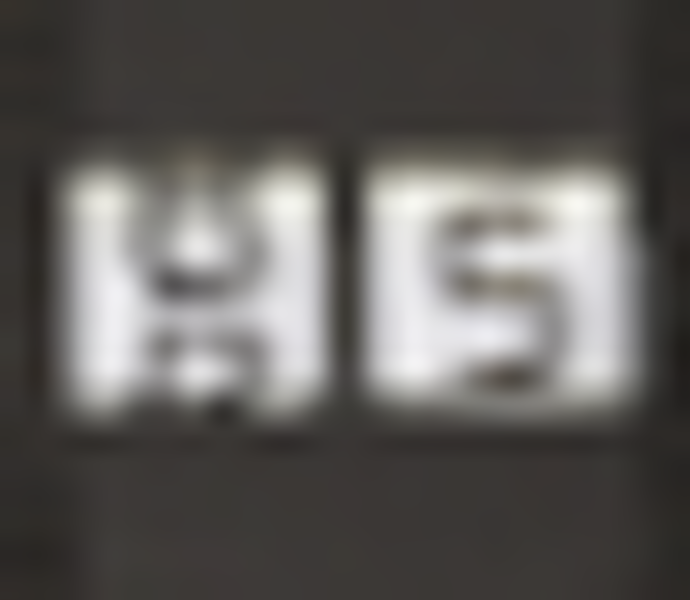

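```bash
python3 - <<'E'
from h import *
stroke('u',.024);stroke('u',.024)
stroke('t',-.0115)
robot.line_to([.42,-.02,.14],velocity=.3)
boxpic('b2',6);print(robot.current_time_s())
E
```

```text
u 0.024 True z 0.0792 f [-1.7 -0.   4.9] [1.6 1.  5.1] t 45.3583
u 0.024 True z 0.0792 f [-1.   0.7  5. ] [1.5 1.3 5.4] t 47.2917
t -0.0115 True z 0.08 f [0.1 0.4 3.8] [-0.3 -0.6  6.4] t 49.225
50.1667
```

View pics/b2.png

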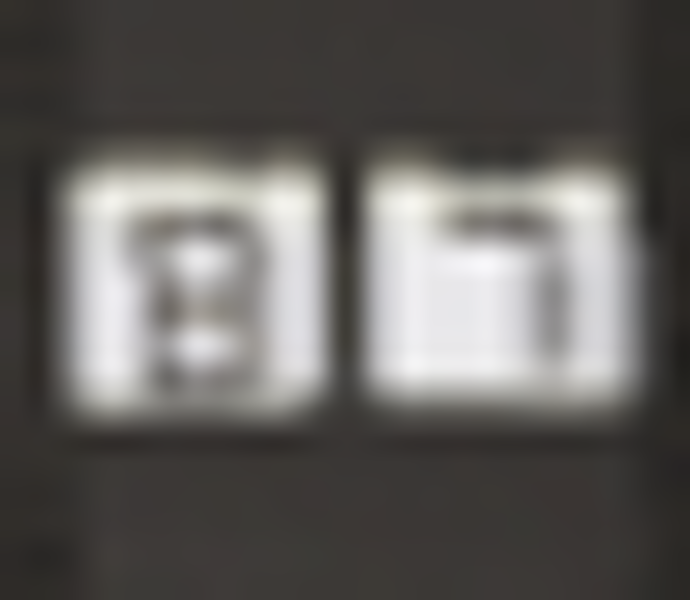

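```bash
python3 - <<'E'
from h import *
robot.line_to([.53,.034,.10],velocity=.25)
for i in range(6):stroke('t',-.0252,v=.07)
robot.line_to([.42,-.02,.14],velocity=.3)
boxpic('b3',8);print(robot.current_time_s())
E
```

```text
t -0.0252 True z 0.0794 f [1.1 0.5 3.2] [-2.1 -0.3  6.1] t 52.7083
t -0.0252 True z 0.0794 f [ 0.2 -0.5  3.3] [-2.5 -0.5  6.4] t 54.5083
t -0.0252 True z 0.0794 f [ 1.1 -0.4  3. ] [-2.8  0.1  5.4] t 56.3083
t -0.0252 True z 0.0794 f [ 1.4 -0.   4. ] [-2.5 -0.8  6.6] t 58.1083
t -0.0252 True z 0.0794 f [ 0.9 -0.4  2.3] [-2.5 -0.3  6.8] t 59.9083
t -0.0252 True z 0.0794 f [ 1.  -0.7  2.7] [-1.5 -0.8  6.4] t 61.7083
62.7333
```

View pics/b3.png

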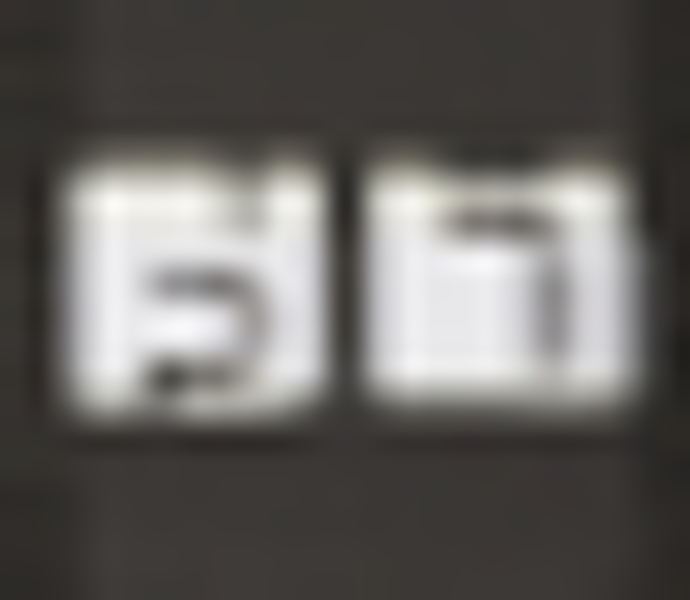

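```bash
python3 - <<'E'
from h import *
robot.line_to([.53,.034,.10],velocity=.25)
stroke('t',.0075)
robot.line_to([.42,-.02,.14],velocity=.3)
boxpic('b4',8);print(robot.current_time_s())
E
```

```text
t 0.0075 True z 0.08 f [ 1.2 -0.2  4.1] [0.3 0.2 5.4] t 64.9667
66.0333
```

View pics/b4.png

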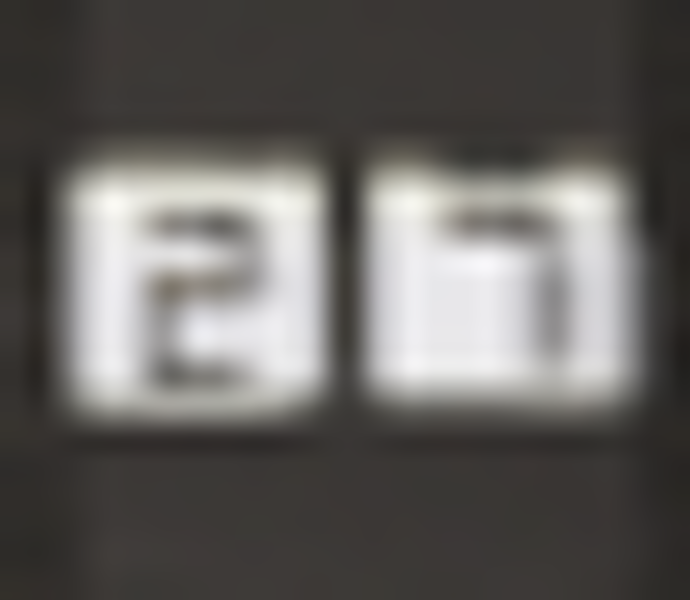

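```bash
python3 - <<'E'
from h import *
o=[180,0,180+YS]
P=lambda ly,z:[*(CAR+Rz(YS)@[0,ly]),z]
robot.move_to([.38,.1,.17],[180,0,120]); robot.move_to([.36,.35,.17],[180,0,150]);robot.move_to(P(.086,.09),o)
print(caps(n=2))
print('down',robot.line_to(P(.086,.029),velocity=.1,f_stop=6),robot.current_tool_pos())
print('push',robot.line_to(P(-.065,.029),velocity=.06,f_stop=8),robot.current_tool_pos(),robot.current_contact_force())
print('push2',robot.line_to(P(-.095,.029),velocity=.03,f_stop=6),robot.current_tool_pos(),robot.current_contact_force(),(Rz(-YS)@(np.array(robot.current_tool_pos())[:2]-CAR)))
robot.line_to(P(-.04,.029),velocity=.08);robot.line_to(P(-.03,.09),velocity=.15)
robot.move_to([.40,.35,.15],[180,0,150])
snap('top','p9');print([(d['rect'],d['p']) for d in recognise('carrier','top')],robot.current_time_s())
for p in[(.0,-.1572+.06)]:print(proj([*(CAR+Rz(YS)@p),.051],'top'))
E
```

```text
[(array([0.52983728, 0.32229165]), np.float64(-2.055134466325474), 3), (array([0.50694113, 0.38004363]), np.float64(-1.1621272993243803), 6)]
down False [0.50999159 0.43521104 0.02959228]
push False [0.50155444 0.28401318 0.02894488] [-0.57315857  0.99949667  1.10783214]
push2 True [0.49982797 0.26581811 0.02877611] [1.4407732  1.11896425 0.24596131] [-0.00073881 -0.08333926]
[([307.2, 173.2, 18.1, 42.2], 0.61)] 74.575
[297.62614438 169.43078901]
```

```bash
python3 - <<'E'
from h import *
k=[.4587,.1725];o=[180,0,180+YS]
robot.move_to([*k,.13],o)
print(robot.line_to([*k,.070],velocity=.025,f_stop=2),robot.current_tool_pos(),robot.current_contact_force())
print(robot.line_to([*k,.060],velocity=.015,f_stop=8),robot.current_tool_pos(),robot.current_contact_force())
robot.pause(.2);print(robot.current_tool_pos(),robot.current_contact_force())
E
```

```text
True [0.45855463 0.17249054 0.08967867] [0.76194713 0.58759522 2.71215974]
True [0.45860263 0.17250737 0.08704162] [-0.18533592 -0.52462867  5.16082831]
[0.4586087  0.17248179 0.08703314] [-1.4602922  -0.85575826  4.92141681]
```

```bash
python3 - <<'E'
from h import *
p=np.array(robot.current_tool_pos());k=[.4587,.1725]
print(robot.line_to([*k,p[2]-.004],velocity=.01,f_stop=7),robot.current_tool_pos(),robot.current_contact_force())
robot.pause(.2)
robot.line_to([*k,.13],velocity=.1); robot.move_to([.36,.35,.17],[180,0,150]); robot.move_j(HOME)
a=snap('top')[:,:,::-1]
print([(d['rect'],d['p']) for d in recognise('carrier','top')],robot.current_time_s(),robot.current_contact_force())
cv2.imwrite('pics/end.png',cv2.resize(a[134:206,270:420],(800,384),interpolation=cv2.INTER_CUBIC))
E
```

```text
True [0.45857732 0.17248315 0.08703961] [-0.73593585 -0.20220515  4.12541497]
[([309.4, 172.3, 16.0, 47.5], 0.79)] 80.4583 [-0.46392728  0.28544508  1.49124821]
```

View pics/end.png

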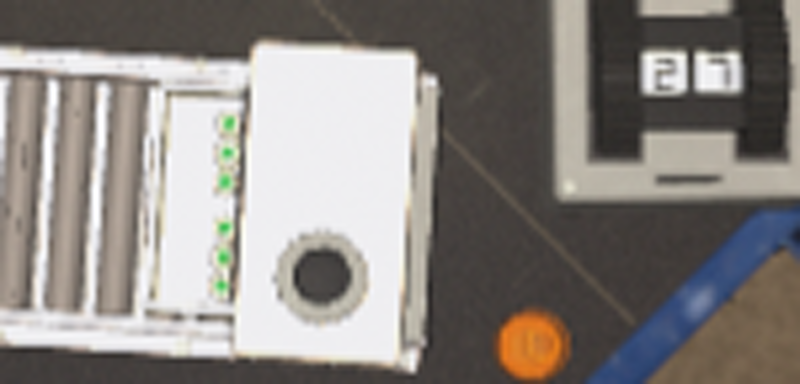

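```bash
python3 - <<'E'
from h import *
k=[.4587,.1725];o=[180,0,180+YS]
robot.move_to([.36,.35,.17],[180,0,150]); robot.move_to([*k,.12],o)
robot.line_to([*k,.098],velocity=.1)
for z in np.arange(.097,.0854,-.001):
    robot.line_to([*k,z],velocity=.02);robot.pause(.1)
    F=np.mean([robot.current_contact_force()[2] for _ in range(5)]);print(round(z,3),round(robot.current_tool_pos()[2],4),round(F,2))
    if F>12:break
robot.pause(.2)
robot.line_to([*k,.13],velocity=.1); robot.move_to([.36,.35,.17],[180,0,150]); robot.move_j(HOME)
snap('top');print([(d['rect'],d['p']) for d in recognise('carrier','top')],robot.current_time_s())
E
```

```text
0.097 0.0974 0.32
0.096 0.096 -1.1
0.095 0.095 0.19
0.094 0.094 -0.37
0.093 0.0931 0.91
0.092 0.0921 1.17
0.091 0.0911 2.3
0.09 0.0901 2.5
0.089 0.0891 3.34
0.088 0.0881 3.1
0.087 0.0871 3.26
0.086 0.0869 8.97
[([307.9, 174.7, 18.8, 44.6], 0.55)] 89.2
```

```bash
python3 -c "
from h import *
print(workorder.close_job())"
```

```text
the job is handed in; nothing more can be done
None
```

The job is handed in, at about 89 s of the 192 s allowed; the judge's result was not shown to me. The three strips found lie in the carrier, the window shows 27, the carrier is home against the end stop, and the start key was pressed its full 6 mm (twice, the second time to confirm the travel) and released.

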